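# Eject a cast test bar from its mould and hold it level over the tray

## Task

Take the cured amber test bar out of its casting mould: press the mould's red ejector lever all the way down so that the bar is pushed up out of its cavity, then grip the raised bar (its narrow middle gives the best hold) and lift it clear. Keep it level all the way, carry it to the white enamel tray where crumbs of resin may fall, and finish while still holding it there, level and still over the middle of the tray, about 15 cm above the bench and touching nothing but the gripper. Leave the tray, the two earlier bars in it and the marker, cork and brown bottle near the mould undisturbed.

Things in the scene. Friction and masses are not known exactly. Their poses are not given: they have to be found in the camera images.
- mould: the casting mould, fixed to the bench: an aluminium block 80 x 180 mm (its own x by y) on pillars over a dark base plate; its flat top is 72 mm above the bench. Origin at the centre of its foot on the bench, z up. The bar's cavity, open at the top and 17 mm deep, lies along its y axis, centred on the origin, with 1.5 mm of play all round the bar. The lever comes out of the middle of its -x side.
- bar: the amber cast test bar (dog-bone shape) lying in the cavity, about 85 g: 120 mm long along its y, 16 mm thick (z); the two ends are 30 mm wide (x), the straight narrow middle is 18 mm wide over 38 mm of length. Origin at the centre of its underside, z up; its y runs along the cavity. At the start its top lies 1 mm below the mould's top face; when ejected its top stands 13 mm above that face, its lowest 3 mm still in the cavity, and it stays there.
- lever (a joint): the mould's ejector lever, a hinge about the mould's y axis, in rad: 0 at rest (raised), 0.47 fully pressed down (a stop). The pivot lies 45 mm from the mould's centre on its -x side, 30 mm above the bench. The bar rises 14 mm in proportion. The lever is stiff (about 7 to 10 N at the pad) and stays where it is left, so it needs no holding.
- lever_pad (a point): centre of the upper face of the lever's red thumb pad (34 mm along the lever, 36 mm across it), 85 mm out from the pivot. It stands 61 mm above the bench at rest and about 22 mm when fully pressed; it moves in an arc about the pivot, nearly straight down, and lies about 126 to 129 mm from the mould's centre in the mould's -x direction.
- tray: white enamel tray, loose, 215 mm along its own y, 144 mm along its x, 24 mm high. Origin at the centre of its underside.
- old_bar_1: an earlier test bar, blue, same size as the amber one, lying loose in the tray; origin at the centre of its underside; leave it
- old_bar_2: an earlier test bar, dark grey, same size, lying loose in the tray; origin at the centre of its underside; leave it
- marker: marker pen lying on the bench in front of the mould's lever, 139 mm long, 19 mm high; leave it
- cork: small cork stopper standing on the bench, 27 mm wide, 26 mm high; leave it
- dropper_bottle_1: small brown dropper bottle with black cap, 33 mm wide, 79 mm high; leave it

How it is judged:
By the outcome, as a careful person would: the job done as asked, in the order asked, and still so for the second after the job is handed in, while the arm keeps its last pose, push and grip.
It also fails if it takes over 45 s, if anything falls off the work surface, if the arm or the gripper's body presses on something with over 40 N, if the wrist force passes 120 N, or if a joint passes its speed limit or range.

## Robot

A 6-joint arm with a two-finger parallel gripper is mounted at the origin on a cart in front of the work surface, level with it; the furniture and walls round the work are solid. World frame = base frame: x ahead of the robot, y to its left, z up, the work surface at z = 0. Lengths are in mm, angles in rad, forces in N, time in s.
With the tool pointing down it reaches from about 350 to 775 mm from the base axis. Payload 7.3 kg.
Tool frame: the origin (TCP) lies midway between the tips of the shut fingers; the grasp point (between the pads) lies 19 mm behind it; z points along the fingers, y is the line along which they close (so a half turn about z gives the same grasp; the last joint's range is limited). The gripper opens to 92 mm and grips with 3 to 60 N. Pads are 19 mm wide; open, the fingers measure 130 mm over their backs; the gripper's body (75 mm by 190 mm) begins 47 mm behind the grasp point.
Start: joints at [-1.415, 0.342, 1.524, -0, 1.275, -0.146], TCP at [156.073, -501.284, 226.741] pointing down, gripper open.
Joint ranges: [-2.53, 2.53], [-0.77, 2.02], [0.04, 2.7], [-1, 4.14], [0.28, 2.66], [-3.11, 3.11]. Speed limits (rad/s): [2.57, 2.57, 3.14, 3.14, 3.14, 3.14].

## Interface

Orientations are given as [roll, pitch, yaw] about the fixed x, y, z axes, in that order (R = Rz(yaw) Ry(pitch) Rx(roll)).
In Python, from plant import bot gives the robot as it stands.
- The arm moves only by the tool jog_arm, never from a script. Its arguments are lists of equal length, an entry for each row: "dp": the shift along the tool's x, y, z in m, a list of three; "twist": the turn about the tool's z in degrees. A call has 1 to 10 rows; each row shifts and turns the commanded pose from where the row before left it, along the tool's axes as they then stand; what a row does not reach is not made up. A row lasts 1/8 s, in which the tool goes at most 62.5 mm and 10.7 degrees, less where a joint would pass 70% of its speed; a pose out of reach is approached as far as the arm can. A call is refused whole if a number of a shift passes 0.0625 or a number of a turn 10.7, either way. A call with a gripper value outside its range is refused whole. "jaw" is the finger opening in m, from 0 to 0.0918, set as the call begins (left out, the last holds). The fingers move at their own pace and stop on an object; the grip force is fixed at half the most. Time passes only in rows, so rows that do not move let the fingers close. It gives the time, the measured TCP pose, the force, the opening and the grip force at its end, in the units of the state.
- bot.get_obs(): the state, without advancing time (a new reading comes with each control period).
- bot.capture(name): name is "scene" or "top" or "wrist"; returns the picture (400x640x3 uint8, blue, green, red); there is no depth.
- bot.camera_params(name): a dict with "fx", "fy", "cx", "cy" (pixels), "k1" (the pictures are not rectified: a ray, as slopes to the right and down, at radius r is drawn at 1 + k1 r^2 times it, then the intrinsics apply), "R" (3x3) and "t" (3): a world point X has camera coordinates R X + t. Camera axes: x right, y down, z forward; pixel columns grow to the right and rows downward; lengths in mm; the calibration is good to about 2 mm. A picture is of the moment at which its call begins: read the wrist's pose just before it. camera_params takes no time and is no camera call; for the wrist camera it gives the pose at the moment of the call.
- bot.close_job(): hands the job in; it is judged then, once.
Trained networks look in the newest picture that a camera, given by its name, has taken for a name from the list of things; names that differ only in an ending like _2 or _b are one class to them, and where a whole thing is asked for, a point or a joint stands for the part that bears it (a point fixed in the world has none). Each returns a list of dicts, best first, with "confidence" (0 to 1); they miss things now and then, are a little off and sometimes report something else, mostly with a low value. They report only what shows in the picture. A call takes as long as a camera call.
- bot.find_in(camera, label): "bbox" ([centre column, centre row, width, height] in pixels, round what is visible of it).
- bot.masks_of(camera, label): "pixels" (400x640 bool, what is visible of it) and "bbox" ([centre column, centre row, width, height] in pixels, round what is visible of it).
The state is a dict: "time": time; "joint_positions": joint angles; "dq": joint speeds; "tau": joint torques, N m; "tool_pos": TCP position; "tcp_rot": TCP orientation; "contact_force": force on the tool from outside, world axes, zero at the start; "moment": the same for the moment, N m; "grip_width": finger opening in mm; "finger_force": force on a finger pad.
Only numpy, scipy, OpenCV 4.12 (cv2) and the standard library are available. Lean on these libraries where they do the work, as an engineer would, in place of code of your own. Each camera call takes 0.05 s, during which the arm holds its last target. There are 200 camera calls.

## Working session

There is one attempt and no reset: what is moved stays moved. The work goes in short steps, Python scripts to look and compute and a tool call to move; the robot and the scene stay as the last step left them, time stands still between calls to the robot, and variables do not carry over. Pictures are saved under pics/ and viewed, at most 10 in all, crops included, and the job is handed in when it is done.

Besides the shell and the picture viewer there is one more tool, called after "Emit:" by a JSON object that holds its "method" and its "body", one argument or row to a line. jog_arm: Moves the arm, as the interface text tells. Its arguments: {"type":"object","properties":{"dp":{"type":"array"},"twist":{"type":"array"},"jaw":{"type":"number"}},"required":["dp","twist"]}

```bash
mkdir -p pics; cat > h.py <<'E'
import numpy as np, cv2
from plant import bot
def ray(cam,px,z):
    """pixels (n,2) -> world points on plane z"""
    p=bot.camera_params(cam) if isinstance(cam,str) else cam
    px=np.atleast_2d(np.float64(px))
    d=np.c_[(px[:,0]-p['cx'])/p['fx'],(px[:,1]-p['cy'])/p['fy']]
    u=d.copy()
    for _ in range(20): u=d/(1+p['k1']*(u**2).sum(1,keepdims=True))
    R=np.array(p['R']);t=np.array(p['t']);c=-R.T@t
    w=np.c_[u,np.ones(len(u))]@R
    return c+w*((z-c[2])/w[:,2])[:,None]
def rect(mask,cam,z):
    q=ray(cam,np.argwhere(mask)[:,::-1],z)[:,:2].astype(np.float32)
    (c,s,a)=cv2.minAreaRect(q); return np.round(c,1),np.round(s,1),round(a,1)
E
python3 - <<'E'
from h import *
for c in('scene','top'):
    cv2.imwrite(f'pics/{c}0.png',bot.capture(c))
for n,z in dict(mould=72,bar=71,lever_pad=61,tray=24,old_bar_1=20,marker=10,cork=26,dropper_bottle_1=79).items():
    for m in bot.masks_of('top',n)[:2]:
        if m['confidence']>.3: print(n,round(m['confidence'],2),np.round(m['bbox']),*rect(m['pixels'],'top',z))
print(bot.get_obs())
E
```

```text
mould 0.83 [271. 179.  88.  89.] [ 562.4 -104.8] [193.6 182.3] 73.4
mould 0.43 [269. 162.  50.  29.] [ 610.8 -113.4] [122.9  32.6] 73.0
bar 0.89 [269. 164.  50.  29.] [ 611.2 -114.6] [122.1  31.8] 73.5
bar 0.33 [350. 133.  15.  20.] [ 688.2 -302.6] [40.4 30.4] 1.0
lever_pad 0.69 [255. 200.  25.  43.] [523.1 -89.7] [ 36.6 101. ] 69.8
tray 0.77 [391. 221.  73.  94.] [ 486.8 -406.9] [144.2 218.7] 79.5
old_bar_1 0.76 [382. 205.  19.  48.] [ 517.7 -382.7] [ 31.4 118.7] 78.1
old_bar_1 0.61 [406. 214.  22.  46.] [ 504.6 -443.3] [ 29.7 118. ] 77.3
cork 0.46 [329. 144.  11.   7.] [ 666.2 -255.1] [24.2 24.1] 45.8
dropper_bottle_1 0.59 [349. 129.  14.  19.] [ 686.4 -302.3] [40.1 30.2] 1.0
{'time': 0.5, 'joint_positions': array([-1.41500786e+00,  3.42020211e-01,  1.52415204e+00,  1.28242344e-05,
        1.27539170e+00, -1.46007231e-01]), 'dq': array([ 0.00056337, -0.00017352, -0.00097802,  0.00303723, -0.00056762,
        0.00167952]), 'tau': array([-1.06072701e-03, -4.30815411e+01, -2.44312191e+01,  7.15835905e-02,
        4.89866047e-02, -2.30357864e-05]), 'tool_pos': array([ 156.06954758, -501.26343955,  226.71181587]), 'tcp_rot': array([ 3.14156247e+00, -7.96199903e-06,  3.01791961e-01]), 'contact_force': array([ 0.44483676,  0.39918213, -0.22481975]), 'moment': array([ 0.03117593, -0.00794726,  0.00510283]), 'finger_force': 0.0, 'grip_width': 91.58301204136352}
```

View pics/top0.png

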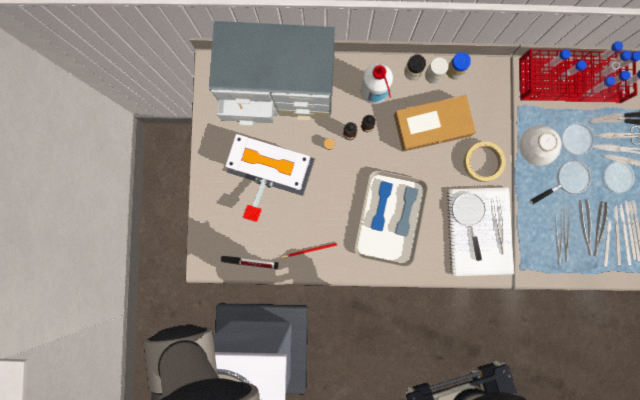

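View pics/scene0.png

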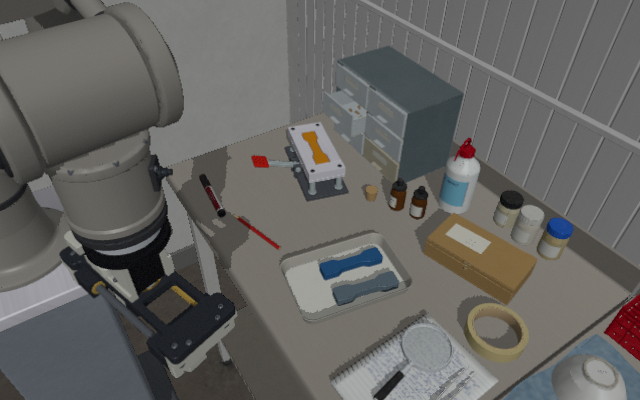

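The top view shows the bar in the mould at about (269,162), the red pad at (252,213), the marker at (250,262) and the tray at (391,218). An open drawer sticks out near (247,107). The scene view agrees with this. Next I need the pad position and how much room the drawer leaves.

```bash
cat >> h.py <<'E'
def red(im):
    b,g,r=[im[...,i].astype(int) for i in range(3)]
    return ((r>130)&(g<70)&(b<70)).astype(np.uint8)
E
python3 - <<'E'
from h import *
im=cv2.imread('pics/top0.png'); s=cv2.imread('pics/scene0.png')
n,l,st,c=cv2.connectedComponentsWithStats(red(im))
for i in range(1,n):
    if st[i,4]>60: print(st[i],c[i],ray('top',c[i],61),rect(l==i,'top',61))
a=cv2.resize(im[80:240,190:350],None,fx=3.6,fy=3.6,interpolation=cv2.INTER_CUBIC)
a=a[:576]; b=cv2.resize(s[50:210,240:300+100],(576//1,576),interpolation=cv2.INTER_CUBIC)
cv2.imwrite('pics/crop.png',cv2.resize(np.hstack([a,b]),(800,400)))
# yaw 73.5 targets
psi=np.radians(73.5); o=bot.get_obs(); p0=o['tool_pos'];y0=o['tcp_rot'][2]
for t in([489,-79,130],):
    d=np.array(t)-p0; print('dp at present yaw',[np.cos(y0)*d[0]+np.sin(y0)*d[1], np.sin(y0)*d[0]-np.cos(y0)*d[1], -d[2]])
E
```

```text
[ 523   49  100   54 2695] [566.86641929  81.69721707] [[ 820.17489162 -822.13526839   61.        ]] (array([ 826.8, -839.2]), array([237.7, 125.2]), 84.8)
[526  58   3  32  82] [527.01219512  72.85365854] [[ 839.34622783 -725.9015579    61.        ]] (array([ 837.8, -725.9]), array([ 4.9, 76.1]), 89.0)
[521  60   5  34 125] [522.592  76.368] [[ 830.43195739 -715.07193104   61.        ]] (array([ 830.3, -716. ]), array([ 9.6, 81.2]), 89.1)
[373  66  13  14 110] [379.60909091  72.11818182] [[ 832.94556227 -372.50959606   61.        ]] (array([ 832.1, -371.1]), array([31.7, 28.6]), 0.5)
[243 205  18  16 189] [251.64550265 212.86243386] [[491.46380972 -77.9906996   61.        ]] (array([491.4, -78.1]), array([34.1, 30.7]), 73.3)
[289 243  47  14 119] [311.16806723 249.43697479] [[ 409.31615324 -218.62960245   61.        ]] (array([ 409.8, -220.4]), array([  6.3, 110.7]), 14.8)
dp at present yaw [np.float64(443.39385400171), np.float64(-304.221939986017), np.float64(96.711815872306)]
```

View pics/crop.png

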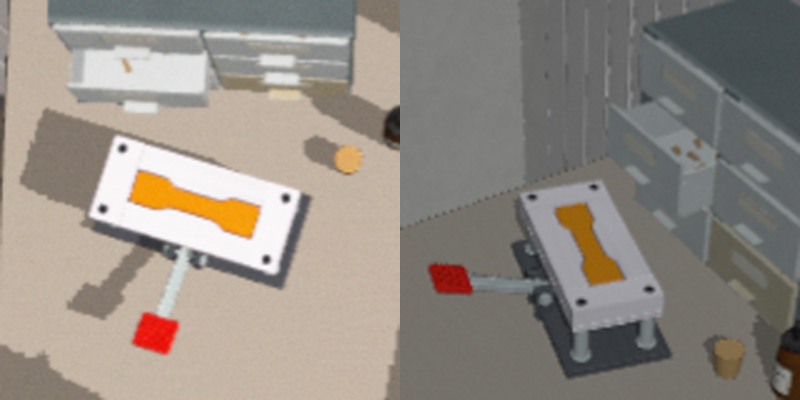

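The crop shows the drawer's front right top corner at top px about (272,117) and scene px about (367,119). The left corner is at top px (219,118) and scene px (324,92). I'll triangulate the drawer now and start the arm toward the pad.

```bash
python3 - <<'E'
from h import *
for a,b in(((272,117),(367,119)),((219,118),(324,92))):
    r=min(((np.linalg.norm(ray('top',a,z)-ray('scene',b,z)),z) for z in range(0,260,5)));print(r,ray('top',a,r[1]))
E
```

```text
(np.float64(30.229520336137412), 115) [[ 706.31113004 -125.5134826   115.        ]]
(np.float64(5.551228557324708), 130) [[698.45392572  -8.91002682 130.        ]]
```

Emit:
{"method": "jog_arm", "body": {
  "dp": [
    [0.055, -0.038, 0],
    [0.055, -0.038, 0],
    [0.055, -0.038, 0],
    [0.055, -0.038, 0],
    [0.055, -0.038, 0],
    [0.055, -0.038, 0],
    [0.055, -0.038, 0],
    [0.05, -0.038, 0],
    [0, 0, 0],
    [0, 0, 0]
  ],
  "twist": [0, 0, 0, 0, 0, 0, 0, 0, 0, 0],
  "jaw": 0
}}

```text
time: 1.75
tool_pos: [461.9, -106.0, 226.6]
tcp_rot: [3.141, 0.001, 0.303]
contact_force: [-0.1, -0.6, 0.5]
grip_width: 0.9
finger_force: 0.0
```

Emit:
{"method": "jog_arm", "body": {
  "dp": [
    [0.034, -0.0186, 0],
    [0, 0, 0],
    [0, 0, 0],
    [0, 0, 0],
    [0, 0, 0],
    [0, 0, 0],
    [0, 0, 0.04],
    [0, 0, 0.04],
    [0, 0, 0.03],
    [0, 0, 0]
  ],
  "twist": [0, -10.7, -10.7, -10.7, -10.7, -10.7, -2.7, 0, 0, 0]
}}

```text
time: 3.0
tool_pos: [487.1, -79.4, 115.1]
tcp_rot: [-3.137, 0.0, 1.28]
contact_force: [0.2, 0.4, -0.7]
grip_width: 0.7
finger_force: 0.0
```

```bash
python3 - <<'E'
from h import *
o=bot.get_obs(); P=bot.camera_params('wrist'); im=bot.capture('wrist')
cv2.imwrite('pics/w1.png',im)
print(o['tool_pos'],o['tcp_rot'],o['joint_positions'])
n,l,st,c=cv2.connectedComponentsWithStats(red(im))
for i in range(1,n):
    if st[i,4]>300: print(st[i],c[i],rect(l==i,P,61))
for nm,z in(('bar',71),('mould',72)):
  for m in bot.masks_of('wrist',nm)[:1]: print(nm,m['confidence'],m['bbox'],rect(m['pixels'],P,z))
E
```

```text
[487.07569469 -79.35591916 115.14864787] [-3.13682743e+00  2.26156223e-04  1.27983026e+00] [-3.16715053e-01  4.12060913e-01  1.76148160e+00 -4.21992810e-04
  9.72808006e-01 -2.55100424e-02]
[ 304  188   41   40 1426] [324.16830295 206.49228612] (array([491.6, -74.4]), array([30.5, 30.2]), 74.4)
bar 0.98 [494.5, 207.7, 57.7, 156.0] (array([ 610.6, -111.8]), array([118.9,  31.1]), 74.2)
```

View pics/w1.png

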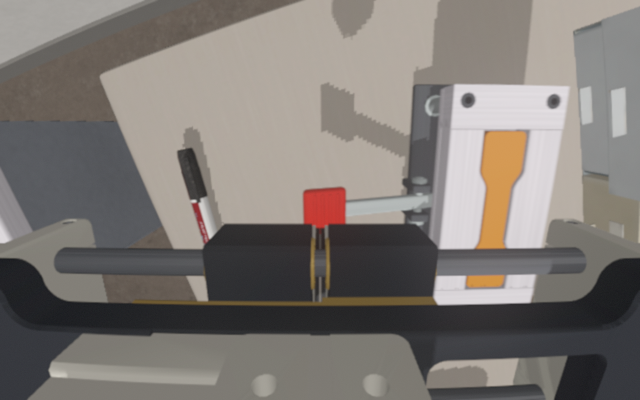

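The wrist view shows the pad at (324,206), partly hidden by the gripper and just ahead of it. The drawer is at the far right and the bar at (494,208). The gripper is over the pad, so I'll press.

Emit:
{"method": "jog_arm", "body": {
  "dp": [
    [0, 0, 0.03],
    [0, 0, 0.018],
    [0, 0, 0.008],
    [0, 0, 0.008],
    [0, 0, 0.008],
    [0, 0, 0.008],
    [0, 0, 0.006],
    [0, 0, 0.003],
    [0, 0, 0]
  ],
  "twist": [0, 0, 0, 0, 0, 0, 0, 0, 0]
}}

```text
time: 4.28
tool_pos: [489.1, -78.2, 28.9]
tcp_rot: [3.141, 0.0, 1.283]
contact_force: [-1.6, 1.9, 2.9]
grip_width: 0.7
finger_force: 1.2
```

Emit:
{"method": "jog_arm", "body": {
  "dp": [
    [0, 0, 0.003],
    [0, 0, 0.002],
    [0, 0, 0.002],
    [0, 0, 0]
  ],
  "twist": [0, 0, 0, 0]
}}

```text
time: 4.78
tool_pos: [489.6, -78.3, 22.5]
tcp_rot: [3.14, 0.0, 1.283]
contact_force: [-3.6, 1.5, 10.5]
grip_width: 0.3
finger_force: 5.7
```

Emit:
{"method": "jog_arm", "body": {
  "dp": [
    [0, 0, 0.002],
    [0, 0, 0.001],
    [0, 0, 0]
  ],
  "twist": [0, 0, 0]
}}

```text
time: 5.15
tool_pos: [489.7, -78.3, 21.9]
tcp_rot: [3.138, 0.0, 1.283]
contact_force: [-11.1, 3.6, 36.4]
grip_width: 0.4
finger_force: 19.2
```

Emit:
{"method": "jog_arm", "body": {
  "dp": [
    [0, 0, -0.01],
    [0, 0, -0.05],
    [0, 0, -0.06],
    [0, 0, -0.06],
    [0, 0.04, -0.03],
    [0, 0.04, 0],
    [0, 0.043, 0],
    [0, 0, 0],
    [0, 0, 0]
  ],
  "twist": [0, 0, 0, 0, 0, 0, 0, 0, 0],
  "jaw": 0.06
}}

```text
time: 6.28
tool_pos: [606.5, -112.9, 227.8]
tcp_rot: [-3.141, 0.0, 1.283]
contact_force: [0.3, -0.3, 0.6]
grip_width: 59.7
finger_force: 0.0
```

```bash
python3 - <<'E'
from h import *
o=bot.get_obs(); P=bot.camera_params('wrist'); im=bot.capture('wrist')
cv2.imwrite('pics/w2.png',im); bot.capture('top')
print(o['tool_pos'],o['tcp_rot'])
for cam in('wrist','top'):
  for m in bot.masks_of(cam,'bar')[:1]: print('bar',cam,m['confidence'],m['bbox'],rect(m['pixels'],P if cam=='wrist' else cam,85))
for m in bot.masks_of('top','lever_pad')[:1]: print(m['bbox'])
E
```

```text
[ 606.45509584 -112.87755109  227.81587319] [-3.14124706e+00  5.12252477e-05  1.28266700e+00]
bar wrist 0.76 [323.8, 185.0, 28.2, 112.0] (array([ 611.4, -111.2]), array([118.6,  29.7]), 74.2)
bar top 0.9 [280.4, 166.5, 31.0, 17.6] (array([ 605. , -140.4]), array([69.4, 32.2]), 72.6)
[257.3, 200.8, 20.8, 47.4]
```

View pics/w2.png

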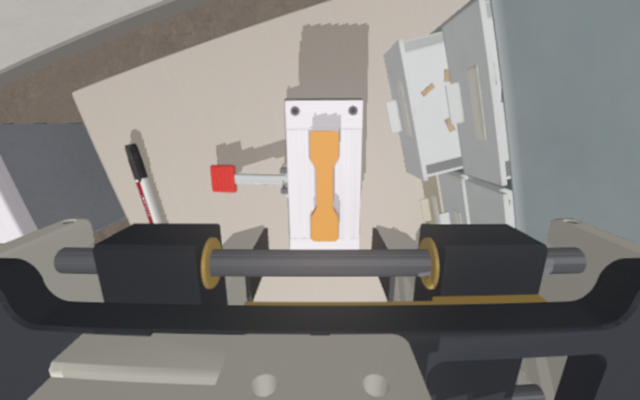

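The wrist view shows the bar raised and whole at (324,185), with the lever down at (224,178). The drawer's near corner is at about (422,177) and the closed drawer's handle at about (430,208). Before going down I'll check the body's clearance in tool coordinates.

```bash
python3 - <<'E'
from h import *
P=bot.camera_params('wrist'); c=np.array([611,-112]); a=np.radians(74)
T=np.array([[np.cos(a),np.sin(a)],[np.sin(a),-np.cos(a)]])
for nm,w,t in(('near corner front',(422,177),(272,117)),('near back',(464,164),None),('far corner front',(387,50),(219,118)),('handle closed',(440,225),None)):
  if t: 
    r=min(((np.linalg.norm(ray(P,w,z)-ray('top',t,z)),z) for z in range(0,260,5)));print('tri',r)
  for z in(100,130,150): print(nm,z,ray(P,w,z)[0,:2].round(),'tool',(T@(ray(P,w,z)[0,:2]-c)).round())
E
```

```text
tri (np.float64(0.7691436832457608), 105)
near corner front 100 [ 709. -126.] tool [14. 98.]
near corner front 130 [ 701. -118.] tool [19. 88.]
near corner front 150 [ 695. -112.] tool [23. 81.]
near back 100 [ 753. -125.] tool [ 27. 140.]
near back 130 [ 740. -117.] tool [ 31. 125.]
near back 150 [ 731. -112.] tool [ 33. 115.]
tri (np.float64(1.551989066144727), 75)
far corner front 100 [703.  -2.] tool [132.  58.]
far corner front 130 [695.  -7.] tool [124.  52.]
far corner front 150 [690. -10.] tool [120.  48.]
handle closed 100 [ 718. -181.] tool [-37. 121.]
handle closed 130 [ 708. -167.] tool [-26. 108.]
handle closed 150 [ 701. -158.] tool [-19. 100.]
```

Emit:
{"method": "jog_arm", "body": {
  "dp": [
    [0.001, 0.004, 0.04],
    [0, 0, 0.04],
    [0, 0, 0.03],
    [0, 0, 0.02],
    [0, 0, 0.012],
    [0, 0, 0.008],
    [0, 0, 0],
    [0, 0, 0]
  ],
  "twist": [-0.5, 0, 0, 0, 0, 0, 0, 0]
}}

```text
time: 7.52
tool_pos: [611.6, -113.4, 78.6]
tcp_rot: [3.14, 0.0, 1.291]
contact_force: [0.4, -0.7, 0.7]
grip_width: 59.7
finger_force: 0.0
```

```bash
python3 - <<'E'
from h import *
s=bot.capture('scene'); w=bot.capture('wrist')
cv2.imwrite('pics/p3.png',np.hstack([cv2.resize(s[100:220,240:400],(400,300)),cv2.resize(w,(400,300))]))
E
```

```text
(no output)
```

View pics/p3.png

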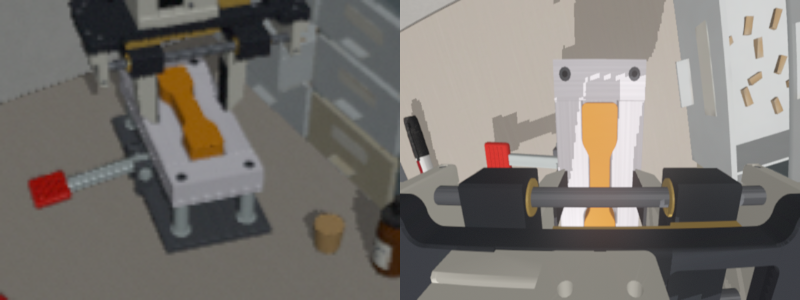

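The scene half shows the fingertips straddling the bar's middle, around (185,112). In the wrist half the bar is centred between the fingers at about (600,165). I'll go down 3 mm and close.

Emit:
{"method": "jog_arm", "body": {
  "dp": [
    [0, 0, 0.003],
    [0, 0, 0]
  ],
  "twist": [0, 0],
  "jaw": 0.03
}}

```text
time: 7.88
tool_pos: [610.9, -113.2, 74.5]
tcp_rot: [-3.141, 0.0, 1.291]
contact_force: [-0.5, 0.4, 1.3]
grip_width: 44.6
finger_force: 0.0
```

Emit:
{"method": "jog_arm", "body": {
  "dp": [
    [0, 0, 0],
    [0, 0, 0],
    [0, 0, 0],
    [0, 0, 0]
  ],
  "twist": [0, 0, 0, 0],
  "jaw": 0
}}

```text
time: 8.38
tool_pos: [611.1, -113.2, 74.8]
tcp_rot: [3.141, 0.0, 1.291]
contact_force: [1.1, -0.3, -0.5]
grip_width: 17.6
finger_force: 30.0
```

Emit:
{"method": "jog_arm", "body": {
  "dp": [
    [0, 0, -0.004],
    [0, 0, -0.006],
    [0, 0, -0.01],
    [0, 0, -0.02],
    [0, 0, -0.02],
    [0, 0, -0.015],
    [0, 0, -0.006],
    [0, 0, 0],
    [0, 0, 0]
  ],
  "twist": [0, 0, 0, 0, 0, 0, 0, 0, 0]
}}

```text
time: 9.5
tool_pos: [610.7, -113.1, 154.9]
tcp_rot: [-3.14, 0.0, 1.291]
contact_force: [-0.0, -0.1, -1.1]
grip_width: 17.5
finger_force: 30.0
```

```bash
python3 - <<'E'
from h import *
s=bot.capture('scene'); w=bot.capture('wrist')
cv2.imwrite('pics/p4.png',np.hstack([cv2.resize(s[50:220,200:427],(400,300)),cv2.resize(w,(400,300))]))
for m in bot.masks_of('scene','tray')[:1]: print(m['confidence'],rect(m['pixels'],'scene',20))
o=bot.get_obs();y=o['tcp_rot'][2];d=np.array([487,-408])-o['tool_pos'][:2]
print(o['tool_pos'],np.cos(y)*d[0]+np.sin(y)*d[1], np.sin(y)*d[0]-np.cos(y)*d[1])
E
```

```text
0.74 (array([ 485.8, -411.9]), array([153.6, 216.4]), 78.8)
[ 610.78964997 -113.14070497  154.98498974] -317.5638774362132 -37.67047988255992
```

View pics/p4.png

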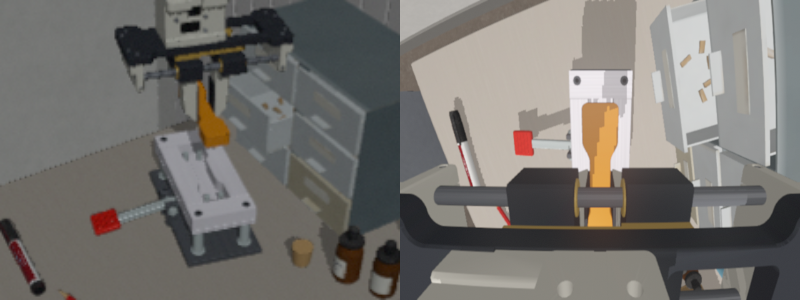

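The bar is held above the empty cavity (scene half, about (208,115)) and looks level. I'll carry it to the tray.

Emit:
{"method": "jog_arm", "body": {
  "dp": [
    [-0.01, -0.001, 0],
    [-0.02, -0.002, 0],
    [-0.03, -0.004, 0],
    [-0.035, -0.004, 0],
    [-0.035, -0.004, 0],
    [-0.035, -0.004, 0],
    [-0.035, -0.004, 0],
    [-0.035, -0.004, 0],
    [-0.03, -0.004, 0],
    [-0.02, -0.003, 0]
  ],
  "twist": [0, 0, 0, 0, 0, 0, 0, 0, 0, 0]
}}

```text
time: 10.9
tool_pos: [498.2, -380.1, 155.7]
tcp_rot: [-3.142, 0.0, 1.289]
contact_force: [0.6, 0.5, -0.3]
grip_width: 17.5
finger_force: 30.0
```

Emit:
{"method": "jog_arm", "body": {
  "dp": [
    [-0.018, -0.002, 0],
    [-0.01, -0.002, 0],
    [-0.004, 0, 0],
    [0, 0, 0],
    [0, 0, 0],
    [0, 0, 0]
  ],
  "twist": [0, 0, 0, 0, 0, 0]
}}

```text
time: 11.65
tool_pos: [487.5, -406.9, 155.8]
tcp_rot: [3.142, 0.0, 1.292]
contact_force: [-0.5, -0.3, -1.2]
grip_width: 17.5
finger_force: 30.0
```

```bash
python3 - <<'E'
from h import *
s=bot.capture('scene'); t=bot.capture('top')
cv2.imwrite('pics/p5.png',np.hstack([cv2.resize(s[120:360,200:520],(400,300)),cv2.resize(t[90:290,210:477],(400,300))]))
o=bot.get_obs();print(o['tool_pos'],o['tcp_rot'],o['dq'].round(4),o['grip_width'])
for c in('top','scene'):
  for m in bot.masks_of(c,'tray')[:1]: print(c,m['confidence'],rect(m['pixels'],c,24 if c=='top' else 20))
  for m in bot.masks_of(c,'bar')[:1]: print(c,m['confidence'],m['bbox'])
E
```

```text
[ 487.36655292 -407.11698354  155.78009392] [3.14148179e+00 6.36304731e-05 1.29196131e+00] [-0.0039  0.0005 -0.0014  0.0014 -0.0012  0.0007] 17.63970970383327
top 0.82 (array([ 483.4, -376.2]), array([226.1, 125.9]), 20.9)
top 0.39 [384.5, 212.8, 6.7, 9.7]
scene 0.84 (array([ 485.5, -411.1]), array([152.9, 216.8]), 79.4)
scene 0.74 [357.2, 228.4, 25.1, 41.1]
```

View pics/p5.png

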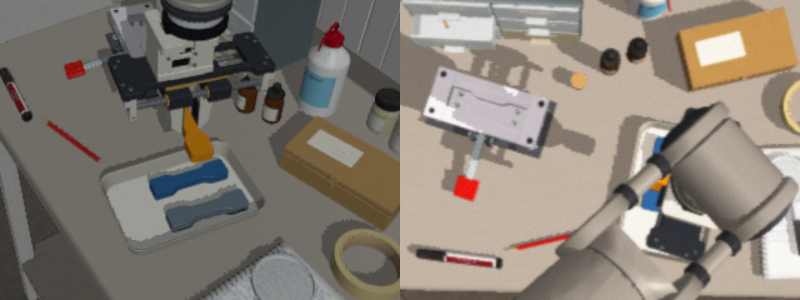

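The bar is held level over the middle of the tray (scene half, bar at (197,135)), and everything else looks undisturbed. Handing in.

```bash
python3 -c "
from plant import bot
print(bot.close_job())"
```

```text
the job is handed in; nothing more can be done
None
```

I pressed the lever to its stop, lifted the amber bar clear and handed the job in at about 12 s. The arm still holds the bar over the middle of the tray, about 15 cm above the bench; it looked level and the other things looked undisturbed in the last pictures.

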